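Clamp the wheel hub and snap its dust cap home

TASK

Push the treadle of the clamping fixture down to its stop, so that the jaw closes and clamps the wheel hub in its V-block. Then pick up the black dust cap, set it in the open top of the hub, and press it straight down until it snaps in and its flange sits flush on the hub's rim. Leave the other things on the bench where they are, and finish with the gripper still on the cap, holding it pressed down firmly with about 10 N: do not let go or ease off.

Things in the scene. Friction and masses are not known exactly. Their poses are not given: they have to be found in the camera images.
- fixture: fixed aluminium plate 130 x 290 x 12 mm on the bench. Origin: centre of its underside; long axis y, z up. At its -y end a steel V-block open to +y, in the middle a jaw that slides along y, at its +y end the treadle (hinge pin along x at y = 62, z = 48 mm). The hub stands on the plate between V-block and jaw; fully in the V its axis is at x = 0, y = -75 mm. V and jaw: 43 mm high.
- treadle (a joint): angle of the treadle, a 56 x 88 x 7 mm ribbed steel plate hinged at its inner end; 0 = at rest (its free +y end raised by 0.38 rad), 0.38 = level, at its stop. It springs back when released. Down to the stop takes about 7 N at treadle_pad.
- treadle_pad (a point): point on the upper face of the treadle plate, in mid-width, 65 mm from the hinge pin, where to push it down; about 77 mm above the bench at rest, 54 mm at the stop (it swings about the hinge pin, so moves outwards in +y of the fixture by about 7 mm on the way).
- jaw (a joint): how far the jaw is closed towards the V-block, m: 0 = open (10 mm of play for the hub), about 0.010 = closed on the hub. Only the treadle drives it; it stays by friction where it was pushed.
- hub: loose aluminium wheel hub shell, upright, 0.4 kg: barrel 64 mm diameter, 50 mm high, spoke flange 75 mm across near its top, bore 48 mm diameter open at the top, 21 mm deep. Origin: centre of its underside, 12 mm above the bench; z up its axis; rim at z = 50 mm. Four spring plungers stick 4 mm into the bore, 6 mm below the rim.
- cap: loose black round dust cap, 0.06 kg. Origin: centre of its underside, z up. Tapered, grooved spigot 44 mm diameter, z 0-18 mm; flange 68 mm, z 18-24; boss to grip 26 mm, z 24-48. In the hub it meets the spring plungers 9 mm before home; the push rises to about 9 N, drops suddenly 6 mm before home, then the plungers pull it on. Home: flange on the rim, origin 32 mm above the hub's.
- tape_roll: bystander: small dark roll of tape, 56 x 19 mm, lying on the bench; origin at its underside
- pad_box: bystander: red carton 50 x 70 x 25 mm; origin at its underside
- strap_coil: bystander: dark rolled strap, a ring 60 mm diameter, 20 mm high; origin at its underside
Not all that is in view belongs to the job. What is shaped like the cap but pink or yellow is not meant.

How it is judged (in metres and radians):
On the way, in this order (a step that is already met when the one before it is completed fails the run):
1. the treadle is down at its stop and the jaw has closed, with the cap not yet in the hub (value of joint treadle above 0.35 rad and value of joint jaw above 0.0085 m and horizontal distance between cap and hub above 0.05 m), for 0.1 s.
2. the cap is snapped home in the clamped hub (z of cap in the frame of hub below 0.034 m and horizontal distance between cap and hub below 0.004 m and angle between the z axis of cap and the z axis of hub, either way round below 0.07 rad and value of joint jaw above 0.0085 m), for 0.2 s.
At the end, for the whole second after the job is handed in: For the last second: cap home in the hub (origins 29-34 mm apart in height, axes within 4 mm and 0.07 rad), held by the fingers and bearing on the hub with over 4 N; hub upright on the plate within 4 mm of the V; jaw closed over 8.5 mm; treadle back up (under 0.1 rad) (all of step 2 and z of cap in the frame of hub above 0.029 m and angle between hub's own z axis and vertical below 0.07 rad and z of hub in the frame of fixture below 0.015 m and y of hub in the frame of fixture below -0.071 m and value of joint treadle below 0.1 rad and contact force between cap and hub above 4 N and contact force between the fingers and cap above 3 N and linear speed of cap below 0.02 m/s); the arm keeps its last pose, push and grip.
It fails at once if a bystander is moved by more than 30 mm (distance of any of tape_roll, pad_box, strap_coil from where it was at the start of the episode above 0.03 m).
It fails at once if the hub is tipped over or lifted out of the fixture (angle between hub's own z axis and vertical above 0.5 rad or z of hub in the frame of fixture above 0.035 m).
It also fails if it takes over 72 s, if anything falls off the work surface, if the arm or the gripper's body presses on something with over 40 N, if the wrist force passes 120 N, or if a joint passes its speed limit or range.

ROBOT

A 7-joint arm with a two-finger parallel gripper is mounted at the origin on a cart in front of the work surface, level with it; the furniture and walls round the work are solid. World frame = base frame: x ahead of the robot, y to its left, z up, the work surface at z = 0. Lengths are in mm, angles in rad, forces in N, time in s.
With the tool pointing down it reaches from about 350 to 900 mm from the base axis. Payload 8.1 kg.
Tool frame: the origin (TCP) lies at the very end of the fingers, on their centre line; the grasp point (between the pads) lies 19 mm behind it; z points along the fingers, y is the line along which they close (so a half turn about z gives the same grasp; the last joint's range is limited). The gripper opens to 92 mm and grips with 3 to 60 N. Pads are 19 mm wide; open, the fingers measure 130 mm over their backs; the gripper's body (75 mm by 190 mm) begins 47 mm behind the grasp point.
Start: joints at [1.125, 0.434, 0.025, 1.573, -0.012, 1.134, -0.075], TCP at [210.056, -588.658, 226.742] pointing down, gripper open.
Joint ranges: [-2.62, 2.62], [-0.44, 2.09], [-1.27, 1.32], [0.08, 2.57], [-1.32, 4.46], [0.12, 2], [-2.74, 2.74]. Speed limits (rad/s): [2.22, 2.22, 3.01, 3.01, 3.14, 3.14, 3.14].

INTERFACE

Orientations are given as a 3x3 rotation matrix whose columns are the frame's x, y, z axes.
In Python, from station import sensors, get_image, workorder, spotter gives the robot as it stands.
- The arm moves only by the tool pendant, called as name(argument=value, ...) on one line, values as JSON. Schema: {"type":"object","properties":{"segments":{"type":"array","items":{"type":"array","items":{"type":"array","items":{"type":"number"},"minItems":4,"maxItems":4},"minItems":1,"maxItems":5},"minItems":1,"maxItems":1},"jaw":{"type":"number"},"grip_force":{"type":"number"},"only":{"type":"string"},"quiet":{"type":"boolean"},"lines":{"type":"string"}},"required":["segments"],"additionalProperties":false}. segments is a list that holds a single list of rows (three levels of brackets), with 1 to 5 rows, each of 4 numbers: dx, dy, dz in mm, then a turn about the tool's z in rad; each row shifts and turns the commanded pose from where the row before left it, along the tool's axes as they then stand; what a row does not reach is not made up. A row lasts 1/10 s, in which the tool goes at most 50 mm and 0.15 rad, less where a joint would pass 70% of its speed; a pose out of reach is approached as far as the arm can. jaw is the finger opening in mm, set as the call begins (left out keeps the last). The fingers move at their own pace and stop on an object; grip_force is the grip in N (left out, the last holds). Time passes only in rows, so rows that do not move let the fingers close. The tool returns the time, the measured TCP pose, the force, the opening and the grip force at its end. only (a regular expression) keeps the lines of the reply that match it, lines (a string "A,B") keeps lines A to B, and quiet returns only ok. Input that does not fit is refused with a message, and nothing moves.
- sensors.observe(): the state, without advancing time (a new reading comes with each control period).
- get_image(name): name is "scene" or "side" or "wrist"; returns a dict with "img" (384x512x3 uint8, red, green, blue), "range_z" (384x512 float32, mm along the optical axis (not along the pixel's ray), 0 where there is no reading), "fx", "fy", "cx", "cy" (pixels), "extrinsics" (4x4, takes a point from world to camera coordinates). Camera axes: x right, y down, z forward; pixel columns grow to the right and rows downward; lengths in mm; the calibration is good to about 2 mm. A picture is of the moment at which its call begins.
- workorder.hand_in(): hands the job in; it is judged then, once.
Trained networks look in the newest picture that a camera, given by its name, has taken for a name from the list of things; names that differ only in an ending like _2 or _b are one class to them, and where a whole thing is asked for, a point or a joint stands for the part that bears it (a point fixed in the world has none). Each returns a list of dicts, best first, with "score" (0 to 1); they miss things now and then, are a little off and sometimes report something else, mostly with a low value. They report only what shows in the picture. A call takes as long as a camera call. They do not tell look-alikes from the thing itself.
- spotter.find_in(camera, query): "point" ([column, row] in pixels, amid what is visible of it).
The state is a dict: "time_s": time; "joint_positions": joint angles; "dq": joint speeds; "effort": joint torques, N m; "position": TCP position; "ee_rot": TCP orientation; "force": force on the tool from outside, world axes, zero at the start; "wrist_torque": the same for the moment, N m; "gripper_width": finger opening in mm; "grasp_force": force on a finger pad.
Only numpy, scipy, OpenCV 4.12 (cv2) and the standard library are available. Lean on these libraries where they do the work, as an engineer would, in place of code of your own. Each camera call takes 0.05 s, during which the arm holds its last target. There are 200 camera calls.

## Working session

There is one attempt and no reset: what is moved stays moved. The work goes in short steps, Python scripts to look and compute and a tool call to move; the robot and the scene stay as the last step left them, time stands still between calls to the robot, and variables do not carry over. Pictures are saved under pics/ and viewed, at most 10 in all, crops included, and the job is handed in when it is done.

```bash
mkdir -p pics; ls; cat > h.py <<'E'
import numpy as np, cv2
from station import sensors, get_image, workorder, spotter
def world(im,u,v):
    z=im["range_z"][int(v),int(u)]
    return w_at(im,u,v,z)
def w_at(im,u,v,z):
    p=np.stack([(u-im["cx"])/im["fx"]*z,(v-im["cy"])/im["fy"]*z,z*np.ones_like(u*1.0),np.ones_like(u*1.0)],-1)
    return (p@np.linalg.inv(im["extrinsics"]).T)[...,:3]
def cloud(im):
    v,u=np.mgrid[0:384,0:512].astype(float)
    return w_at(im,u,v,im["range_z"])
E
python3 - <<'E'
from h import *
a=[]
for c in ["scene","side","wrist"]:
    im=get_image(c); np.savez(f"pics/{c}0.npz",**im); cv2.imwrite(f"pics/{c}0.png",im["img"][...,::-1])
    C=np.linalg.inv(im["extrinsics"]); print(c,C[:3,3].round(),C[:3,2].round(2),im["fx"])
    if c=="wrist": continue
    for q in ["fixture","treadle","treadle_pad","jaw","hub","cap","tape_roll","pad_box","strap_coil"]:
        for r in spotter.find_in(c,q)[:4]:
            p=r["point"]; print(c,q,round(r["score"],2),np.round(p),world(im,*p).round())
s=sensors.observe(); print(s["position"],s["ee_rot"],s["time_s"],s["force"])
E
```

```text
pics
scene [ -40. -802.  570.] [ 0.56  0.67 -0.48] 388.7491451625104
scene fixture 0.9 [206. 199.] [485.  49.  20.]
scene treadle 0.58 [200. 179.] [505. 106.  56.]
scene treadle_pad 0.77 [194. 174.] [501. 127.  66.]
scene jaw 0.65 [218. 192.] [537.  57.  21.]
scene hub 0.69 [238. 202.] [509. -74.  54.]
scene cap 0.41 [340. 285.] [ 491. -441.   18.]
scene strap_coil 0.63 [379. 246.] [ 669. -412.   18.]
scene strap_coil 0.28 [216. 198.] [506.  26.  24.]
side [ 457. -924.  832.] [ 0.09  0.73 -0.68] 405.4855368283641
side fixture 0.73 [210. 241.] [ 415. -201.   -4.]
side fixture 0.62 [239. 177.] [507. -15.  57.]
side treadle_pad 0.6 [234. 152.] [502. 101.  61.]
side jaw 0.67 [241. 172.] [517.  49.  25.]
side hub 0.87 [247. 185.] [530. -33.  42.]
side cap 0.85 [258. 229.] [ 542. -214.   45.]
side cap 0.73 [260. 270.] [ 534. -328.   22.]
side cap 0.69 [257. 309.] [ 515. -445.   42.]
side tape_roll 0.57 [213. 242.] [ 422. -205.   -2.]
side pad_box 0.94 [307. 245.] [ 663. -264.   25.]
side strap_coil 0.97 [323. 300.] [ 673. -416.    8.]
wrist [ 278. -564.  383.] [-0.25 -0.09 -0.96] 282.045213095347
[ 210.0390703  -588.66591338  226.74864688] [[ 9.41858194e-01  3.36010628e-01  7.60024633e-06]
 [ 3.36010628e-01 -9.41858193e-01 -5.17352654e-05]
 [-1.02252447e-05  5.12810472e-05 -9.99999999e-01]] 1.05 [-0.172131   -0.06725014 -0.07135968]
```

```bash
python3 - <<'E'
import cv2
im=cv2.imread("pics/side0.png")[120:350,150:400]
cv2.imwrite("pics/side0c.png",cv2.resize(im,None,fx=2.6,fy=2.6,interpolation=cv2.INTER_CUBIC))
E
```

```text
(no output)
```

View pics/scene0.png

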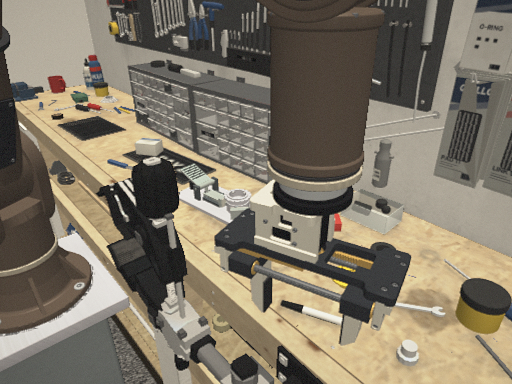

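View pics/side0c.png

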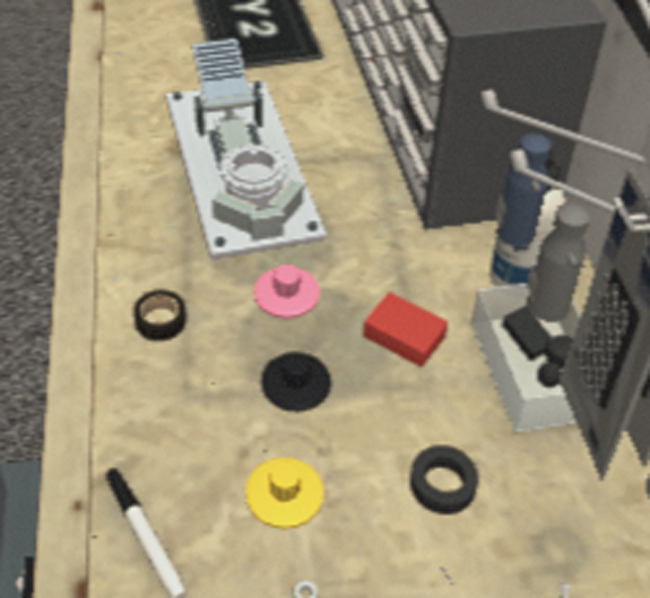

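Side view (full-image pixels): three cap shapes, pink (258,229), black (260,270) and yellow (257,309). The black one at (260,270) fits the "black dust cap". The fixture has its treadle at (235,150) and hub at (247,185). The tape roll is at (212,242), the red box at (307,245) and the strap coil at (322,304). Next I'll measure positions and confirm the cap in an enlarged crop.

```bash
python3 - <<'E'
from h import *
im=dict(np.load("pics/side0.npz")); P=cloud(im); ok=im["range_z"]>0
def rng(x0,x1,y0,y1,z0,z1): return ok&(P[...,0]>x0)&(P[...,0]<x1)&(P[...,1]>y0)&(P[...,1]<y1)&(P[...,2]>z0)&(P[...,2]<z1)
m=rng(380,640,-200,220,6,18); q=P[m][:,:2].astype(np.float32); r=cv2.minAreaRect(q); print("plate",r,len(q),np.median(P[m][:,2]))
h=rng(400,620,-120,60,55,70); print("hubtop n",h.sum(),cv2.minEnclosingCircle(P[h][:,:2].astype(np.float32)),np.median(P[h][:,2]))
t=rng(400,640,60,260,30,110); print("treadle",t.sum(),cv2.minAreaRect(P[t][:,:2].astype(np.float32)),P[t][:,2].min(),P[t][:,2].max())
c=rng(480,590,-380,-280,19-3,30); print("capfl",c.sum(),cv2.minEnclosingCircle(P[c][:,:2].astype(np.float32)),np.median(P[c][:,2]))
c=rng(480,590,-380,-280,38,60); print("capboss",c.sum(),P[c].mean(0),P[c].min(0),P[c].max(0))
b=rng(450,600,-380,-300,-10,10);print("bench z",np.median(P[b][:,2]))
for n,x in dict(tape=(420,-205),box=(663,-264),coil=(673,-416)).items():
    c=rng(x[0]-60,x[0]+60,x[1]-60,x[1]+60,10,60);print(n,cv2.minEnclosingCircle(P[c][:,:2].astype(np.float32)),P[c][:,2].max())
cv2.imwrite("pics/cap.png",cv2.resize(im["img"][245:295,225:295,::-1],None,fx=7,fy=7,interpolation=cv2.INTER_CUBIC))
E
```

```text
plate ((516.3067016601562, 7.50360107421875), (440.1216735839844, 193.7538604736328), 83.12555694580078) 1359 12.15341399327042
hubtop n 252 ((526.8981323242188, -48.314247131347656), 38.73809051513672) 58.69520348222659
treadle 549 ((502.6634826660156, 115.0135498046875), (79.3108901977539, 96.38815307617188), 8.457530975341797) 30.14506637754073 85.46621086074595
capfl 383 ((542.3185424804688, -316.5224304199219), 35.22487258911133) 23.58559958913736
capboss 96 [ 542.92808882 -318.49845435   46.4577381 ] [ 530.90487077 -329.50226528   38.67307973] [ 555.77427762 -304.12457203   51.30572701]
bench z -0.048584624534669274
tape ((416.34454345703125, -210.6924591064453), 28.810861587524414) 21.259457606102615
box ((661.239501953125, -257.8637390136719), 42.4957160949707) 29.3831090110034
coil ((662.4758911132812, -428.29547119140625), 31.155961990356445) 24.007779294022384
```

View pics/cap.png

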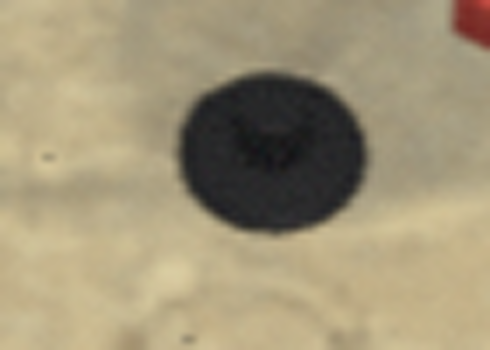

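The crop shows the plain black cap, with its flange and boss centred near (273,150) in the crop; that's the one meant. Next, the fixture pose from the plate corners.

```bash
cat >> h.py <<'E'
def on_plane(im,u,v,z):
    C=np.linalg.inv(im["extrinsics"]); d=C[:3,:3]@[(u-im["cx"])/im["fx"],(v-im["cy"])/im["fy"],1]
    return C[:3,3]+d*(z-C[2,3])/d[2]
E
python3 - <<'E'
from h import *
im=dict(np.load("pics/side0.npz")); P=cloud(im); ok=im["range_z"]>0
# fixture plate: lateral edges from cloud: tight height band, connected component
m=(ok&(abs(P[...,2]-12)<5)&(abs(P[...,0]-510)<130)&(abs(P[...,1]-10)<220)).astype(np.uint8)
n,l,s,c=cv2.connectedComponentsWithStats(m,connectivity=4)
for i in np.argsort(-s[1:,4])[:4]+1:
    print(s[i],cv2.minAreaRect(P[l==i][:,:2].astype(np.float32)))
K=[(275.8,211.5),(230.8,217.3),(214.2,155.8),(250.8,151.9)]
c=[on_plane(im,*k,12)[:2] for k in K]; print(np.round(c))
d=np.array(c[2])-c[1]; d2=np.array(c[3])-c[0]; print(np.linalg.norm(d),np.linalg.norm(d2),np.arctan2(-d[0],d[1]),np.arctan2(-d2[0],d2[1]))
# treadle plate: ransac-like fit
t=ok&(abs(P[...,0]-505)<60)&(P[...,1]>70)&(P[...,1]<220)&(P[...,2]>52)&(P[...,2]<100)
q=P[t]; print(t.sum(),cv2.minAreaRect(q[:,:2].astype(np.float32)))
A=np.c_[q[:,:2],np.ones(len(q))]; w=np.ones(len(q),bool)
for _ in range(6):
    x=np.linalg.lstsq(A[w],q[w,2],rcond=None)[0]; r=q[:,2]-A@x; w=abs(r)<4
print("slope",x,w.sum(),np.arctan(np.hypot(*x[:2])),"up dir yaw",np.arctan2(-x[0],x[1]),cv2.minAreaRect(q[w][:,:2].astype(np.float32)))
E
```

```text
[ 214  151   61   68 1230] ((516.7103881835938, 20.104705810546875), (129.84471130371094, 292.7474670410156), 8.135215759277344)
[239 161   9   8  41] ((527.11328125, 98.33454895019531), (24.285451889038086, 40.639774322509766), 1.1841888427734375)
[205 234  13   6  32] ((418.0320739746094, -198.92945861816406), (11.10213851928711, 32.201988220214844), 86.4323501586914)
[243 142   2   2   3] ((538.0933227539062, 224.8820037841797), (2.8539810180664062, 6.787899971008301), 25.985355377197266)
[[ 603. -123.]
 [ 474. -133.]
 [ 436.  154.]
 [ 559.  164.]]
289.2875222156841 289.793869149848 0.13189924308600004 0.15301017626274538
448 ((506.5068664550781, 117.55494689941406), (80.3365478515625, 92.2304916381836), 2.2271668910980225)
slope [-0.05637215  0.36213723 52.93174798] 392 0.3512965995674817 up dir yaw 0.1544257955730805 ((504.2878112792969, 117.94786071777344), (79.06060028076172, 89.88679504394531), 5.957242012023926)
```

```bash
python3 - <<'E'
from h import *
im=dict(np.load("pics/side0.npz")); P=cloud(im); ok=im["range_z"]>0
for y in range(-600,300,60):
    m=ok&(P[...,1]>y)&(P[...,1]<y+60)&(P[...,2]>95)&(P[...,2]<400)&(P[...,0]>350)
    if m.sum()>3: print(y,m.sum(),np.percentile(P[m][:,0],[0,5,50]).round())
E
```

```text
-600 2886 [713. 715. 744.]
-540 1949 [706. 708. 714.]
-480 7 [715. 715. 736.]
-360 779 [747. 748. 762.]
-300 564 [738. 746. 769.]
-240 1456 [747. 750. 857.]
-180 1205 [738. 832. 865.]
-120 4198 [701. 712. 797.]
-60 1606 [697. 702. 801.]
0 1304 [691. 697. 775.]
60 1315 [687. 692. 792.]
120 1292 [682. 688. 804.]
180 1134 [677. 683. 790.]
240 943 [672. 679. 783.]
```

pendant(segments=[[[25, -28, 0, 0], [32, -36, 0, 0], [32, -36, 0, 0], [32, -36, 0, 0], [32, -36, 0, 0]]], jaw=0, grip_force=20)

```text
time_s: 1.55
position: [296.8, -373.5, 226.9]
ee_rot: [[0.942, 0.336, 0.0], [0.336, -0.942, -0.001], [0.0, 0.001, -1.0]]
force: [1.4, -0.9, 0.4]
gripper_width: 56.2
grasp_force: 0.0
```

pendant(segments=[[[32, -36, 0, 0], [32, -36, 0, 0], [32, -36, 0, 0], [32, -36, 0, 0], [32, -36, 0, 0]]])

```text
time_s: 2.05
position: [387.0, -150.2, 227.1]
ee_rot: [[0.942, 0.336, 0.001], [0.336, -0.942, -0.001], [0.001, 0.001, -1.0]]
force: [1.2, -0.2, -0.1]
gripper_width: 16.6
grasp_force: 0.0
```

pendant(segments=[[[32, -36, 0, 0], [32, -36, 0, 0], [32, -36, 0, 0], [32, -36, 0, 0], [32, -36, 0, 0]]])

```text
time_s: 2.55
position: [477.3, 73.1, 227.0]
ee_rot: [[0.942, 0.336, 0.001], [0.336, -0.942, -0.0], [0.001, 0.0, -1.0]]
force: [1.8, -0.8, 0.1]
gripper_width: 0.1
grasp_force: 0.0
```

```bash
python3 -c "
from h import *
s=sensors.observe();print(s['joint_positions'],s['position'])"
```

```text
[ 0.11646061  0.2432929  -0.45676455  1.8791867   0.12352931  1.04581551
 -1.6192267 ] [477.31446861  73.14743591 227.00933237]
```

pendant(segments=[[[22, -26, 20, 0], [20, -26, 30, 0], [0, 0, 40, 0.1], [0, 0, 20, 0.1], [0, 0, 8, 0]]])

```text
time_s: 3.05
position: [497.5, 134.2, 106.6]
ee_rot: [[0.99, 0.141, -0.003], [0.141, -0.99, -0.001], [-0.004, 0.001, -1.0]]
force: [-0.4, 0.2, 0.2]
gripper_width: 0.7
grasp_force: 0.0
```

```bash
python3 -c "
from h import *
im=get_image('side');cv2.imwrite('pics/side1.png',cv2.resize(im['img'][90:240,170:350,::-1],None,fx=4,fy=4,interpolation=cv2.INTER_CUBIC))
im=get_image('wrist');cv2.imwrite('pics/wrist1.png',im['img'][...,::-1])"
```

```text
(no output)
```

View pics/side1.png

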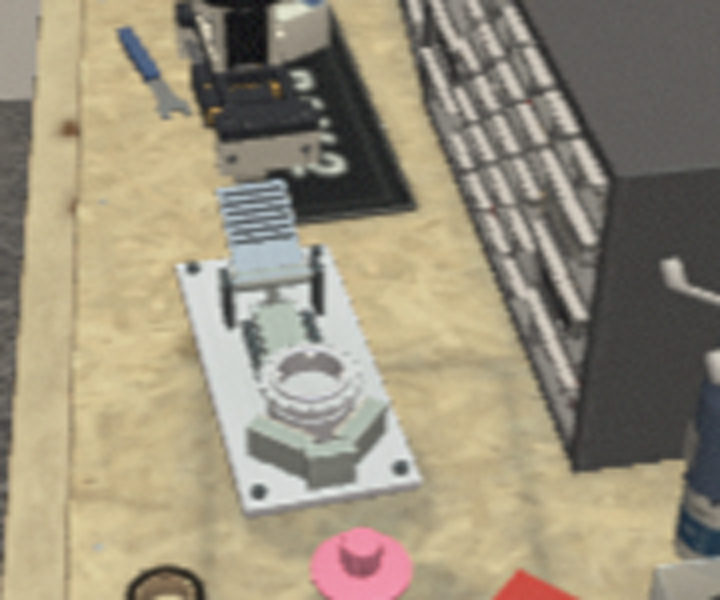

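The treadle is at crop (258,220) and the gripper sits above and behind it at crop (260,120). I'll check where the tool tip projects and look at the wrist view.

```bash
python3 -c "
from h import *
im=get_image('side');
for p in ([497.5,134,106],[499.9,136.8,77],[497.5,134,172],[527,-52,62]):
    c=im['extrinsics']@np.r_[p,1]; print(c[0]/c[2]*im['fx']+im['cx'],c[1]/c[2]*im['fy']+im['cy'],c[2])
P=cloud(im)
for v in range(115,150,4): print(v,[tuple(P[v,u].round().astype(int)) for u in (228,235,242)])
"
```

```text
232.08397498073845 134.59469840319002 1268.0632241723272
233.08878798835843 141.6427055391126 1289.9579074004594
231.35369812370854 116.38204673935124 1223.3709014003425
246.81882693069883 183.69341587360574 1164.5799766611945
115 [(np.int64(486), np.int64(67), np.int64(219)), (np.int64(505), np.int64(67), np.int64(218)), (np.int64(525), np.int64(67), np.int64(217))]
119 [(np.int64(485), np.int64(49), np.int64(217)), (np.int64(504), np.int64(47), np.int64(217)), (np.int64(524), np.int64(48), np.int64(215))]
123 [(np.int64(484), np.int64(38), np.int64(211)), (np.int64(503), np.int64(38), np.int64(210)), (np.int64(523), np.int64(44), np.int64(205))]
127 [(np.int64(483), np.int64(45), np.int64(194)), (np.int64(503), np.int64(48), np.int64(190)), (np.int64(523), np.int64(49), np.int64(189))]
131 [(np.int64(483), np.int64(44), np.int64(181)), (np.int64(503), np.int64(46), np.int64(178)), (np.int64(540), np.int64(302), np.int64(4))]
135 [(np.int64(489), np.int64(289), np.int64(-1)), (np.int64(513), np.int64(278), np.int64(4)), (np.int64(538), np.int64(278), np.int64(3))]
139 [(np.int64(484), np.int64(150), np.int64(79)), (np.int64(507), np.int64(149), np.int64(78)), (np.int64(536), np.int64(255), np.int64(2))]
143 [(np.int64(484), np.int64(135), np.int64(74)), (np.int64(506), np.int64(138), np.int64(70)), (np.int64(528), np.int64(136), np.int64(71))]
147 [(np.int64(483), np.int64(122), np.int64(68)), (np.int64(505), np.int64(120), np.int64(68)), (np.int64(527), np.int64(123), np.int64(64))]
```

View pics/wrist1.png

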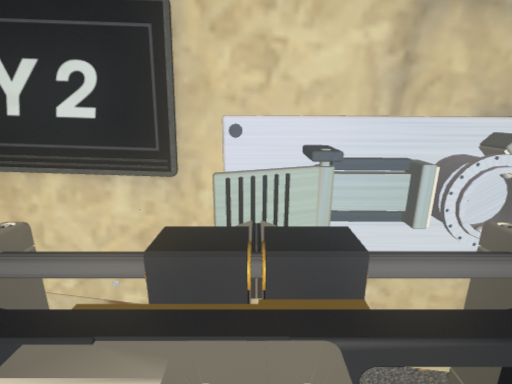

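The wrist view shows the closed fingers (258,235) over the ribbed treadle (265,200), and the hub at (485,200). The cloud agrees with the computed pad position, so I'll press.

pendant(segments=[[[2, 0, 14, 0], [0, 0, 12, 0], [0, -2, 8, 0], [0, -2, 8, 0], [0, -2, 8, 0]]])

```text
time_s: 3.7
position: [500.0, 140.8, 58.4]
ee_rot: [[0.99, 0.143, 0.0], [0.143, -0.99, -0.0], [0.0, 0.0, -1.0]]
force: [-1.1, -2.7, 8.0]
gripper_width: 0.3
grasp_force: 4.0
```

pendant(segments=[[[0, -1, 4, 0], [0, 0, 2, 0], [0, 0, 0, 0]]])

```text
time_s: 4.0
position: [499.9, 141.4, 52.6]
ee_rot: [[0.99, 0.142, -0.0], [0.142, -0.99, -0.001], [-0.0, 0.001, -1.0]]
force: [-0.9, -1.8, 7.2]
gripper_width: 0.7
grasp_force: 3.6
```

pendant(segments=[[[0, 0, 2, 0], [0, 0, 2, 0], [0, 0, 0, 0], [0, 0, 0, 0]]])

```text
time_s: 4.4
position: [500.0, 141.6, 50.7]
ee_rot: [[0.99, 0.143, 0.001], [0.143, -0.99, -0.001], [0.001, 0.001, -1.0]]
force: [-8.9, -5.5, 34.4]
gripper_width: 0.6
grasp_force: 17.5
```

```bash
python3 -c "
from h import *
im=get_image('side');np.savez('pics/s2.npz',**im)
P=cloud(im);ok=im['range_z']>0
h=ok&(abs(P[...,0]-526)<60)&(abs(P[...,1]+50)<60)&(P[...,2]>55)&(P[...,2]<70)
print(h.sum(),cv2.minEnclosingCircle(P[h][:,:2].astype(np.float32)))
for v in range(139,156,3): print(v,P[v,235].round())"
```

```text
255 ((526.9142456054688, -53.07598114013672), 38.79688262939453)
139 [502.  48. 149.]
142 [502.  54. 134.]
145 [502.  54. 123.]
148 [505. 138.  51.]
151 [504. 126.  48.]
154 [503. 106.  51.]
```

Treadle at its stop: force jumped to 34 N, the plate is level at z≈51, and the hub shifted 5 mm towards the V. Lift off and fly over the hub to the cap.

pendant(segments=[[[0, 1, -10, 0], [0, 2, -20, 0], [0, 0, -35, 0], [0, 15, -35, 0], [0, 35, -25, 0]]])

```text
time_s: 4.95
position: [507.7, 92.3, 175.8]
ee_rot: [[0.989, 0.148, 0.002], [0.148, -0.989, 0.002], [0.002, -0.002, -1.0]]
force: [1.8, 0.7, -0.1]
gripper_width: 0.2
grasp_force: 0.0
```

pendant(segments=[[[-2, 45, 0, 0], [-2, 45, 0, 0], [-2, 45, 0, 0], [0, 0, 0, 0], [0, 0, 0, 0]]], jaw=60, grip_force=20)

```text
time_s: 5.45
position: [520.5, -46.3, 173.3]
ee_rot: [[0.99, 0.14, -0.0], [0.14, -0.99, -0.0], [-0.0, 0.0, -1.0]]
force: [-0.9, 0.7, 0.6]
gripper_width: 35.7
grasp_force: 0.0
```

```bash
python3 -c "
from h import *
print(sensors.observe()['joint_positions'],sensors.observe()['force'])
im=get_image('wrist');np.savez('pics/w3.npz',**im);cv2.imwrite('pics/w3.png',im['img'][...,::-1])
P=cloud(im);ok=im['range_z']>0
h=ok&(abs(P[...,0]-526)<60)&(abs(P[...,1]+50)<60)&(P[...,2]>58)&(P[...,2]<66)
print(h.sum(),cv2.minEnclosingCircle(P[h][:,:2].astype(np.float32)),np.median(P[h][:,2]))
h=ok&(abs(P[...,0]-526)<60)&(abs(P[...,1]+50)<60)&(P[...,2]>50)&(P[...,2]<66)
print(h.sum(),cv2.minEnclosingCircle(P[h][:,:2].astype(np.float32)),cv2.minAreaRect(P[h][:,:2].astype(np.float32)))
"
```

```text
[ 0.26764427  0.35376163 -0.36316428  1.86666479  0.15207865  0.94851685
 -1.59469154] [-0.94440434  0.67442074  0.62045419]
934 ((532.5420532226562, -52.37069320678711), 30.851181030273438) 59.869609815357165
2819 ((531.0011596679688, -51.24445343017578), 37.66069412231445) ((531.2770385742188, -50.955875396728516), (74.62010192871094, 74.63473510742188), 10.279906272888184)
```

View pics/w3.png

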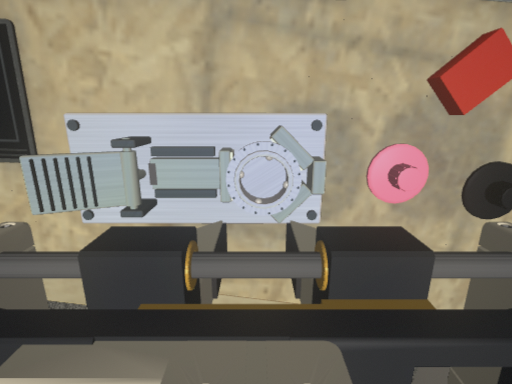

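The wrist view shows the hub at (265,178), seated towards the V, with the jaw against it at (225,178) and the treadle sprung back. The pink decoy is at (398,173) and the black cap at (495,190). Moving over the cap.

pendant(segments=[[[-3, 45, 0, 0], [-3, 45, 0, 0], [-3, 45, 0, 0], [-3, 45, 0, 0], [-3, 45, 0, 0]]], jaw=54, grip_force=20)

```text
time_s: 6.0
position: [538.7, -269.5, 173.7]
ee_rot: [[0.989, 0.146, 0.001], [0.146, -0.989, 0.001], [0.001, -0.001, -1.0]]
force: [1.0, 0.0, -1.0]
gripper_width: 54.2
grasp_force: 0.0
```

pendant(segments=[[[-2, 45, 0, 0], [0, 0, 0, 0], [0, 0, 0, 0]]])

```text
time_s: 6.3
position: [542.7, -314.1, 173.1]
ee_rot: [[0.99, 0.142, -0.0], [0.142, -0.99, 0.001], [-0.0, -0.001, -1.0]]
force: [-0.1, 0.0, -0.7]
gripper_width: 54.0
grasp_force: 0.0
```

```bash
cat > m.py <<'E'
from h import *
import sys
def circ(im,x,y,z0,z1,r=48):
    P=cloud(im);ok=im['range_z']>0
    h=ok&(np.hypot(P[...,0]-x,P[...,1]-y)<r)&(P[...,2]>z0)&(P[...,2]<z1)
    (c,R)=cv2.minEnclosingCircle(P[h][:,:2].astype(np.float32)); return h.sum(),np.round(c,1),round(R,1),np.median(P[h][:,2]).round(1)
E
python3 - <<'E'
from m import *
s=sensors.observe();print(s["position"],s["ee_rot"][:2])
for c in ("wrist","side"):
    im=get_image(c);np.savez(f"pics/{c}4.npz",**im)
    print(c,"flange",circ(im,542,-317,17,60,42),"boss",circ(im,542,-317,40,60,25))
    if c=="wrist":cv2.imwrite("pics/w4.png",im["img"][...,::-1])
    else: print("hub",circ(im,527,-53,52,70))
E
```

```text
[ 542.73869144 -314.05176945  173.10390095] [[ 9.89798074e-01  1.42476993e-01 -2.79996796e-04]
 [ 1.42477209e-01 -9.89797542e-01  1.03483741e-03]]
wrist flange (np.int64(2797), array([ 546.3, -314.5]), 34.0, np.float64(22.3)) boss (np.int64(498), array([ 546.4, -314.3]), 13.9, np.float64(46.1))
side flange (np.int64(498), array([ 544., -316.]), 34.6, np.float64(24.4)) boss (np.int64(91), array([ 542.8, -316.3]), 13.4, np.float64(47.5))
hub (np.int64(87), array([521. , -55.4]), 36.2, np.float64(58.0))
```

pendant(segments=[[[2, 1, 30, 0], [0, 0, 40, 0], [0, 0, 40, 0], [0, 0, 25, 0], [0, 0, 8, 0]]])

```text
time_s: 6.9
position: [543.3, -312.3, 28.1]
ee_rot: [[0.989, 0.146, -0.004], [0.146, -0.989, 0.003], [-0.003, -0.003, -1.0]]
force: [0.1, 0.6, -0.0]
gripper_width: 53.5
grasp_force: 0.0
```

pendant(segments=[[[0, 0, 3, 0], [0, 0, 0, 0]]])

```text
time_s: 7.1
position: [545.4, -315.0, 28.8]
ee_rot: [[0.99, 0.143, 0.001], [0.143, -0.99, -0.0], [0.001, 0.001, -1.0]]
force: [0.3, -0.3, 1.0]
gripper_width: 53.8
grasp_force: 0.0
```

pendant(segments=[[[0, 0, 1, 0], [0, 0, 0, 0], [0, 0, 0, 0], [0, 0, 0, 0], [0, 0, 0, 0]]], jaw=15, grip_force=40)

```text
time_s: 7.6
position: [544.5, -315.8, 27.2]
ee_rot: [[0.99, 0.142, 0.001], [0.142, -0.99, -0.0], [0.0, 0.0, -1.0]]
force: [-0.3, 0.6, 3.6]
gripper_width: 25.0
grasp_force: 40.0
```

pendant(segments=[[[0, 0, 0, 0], [0, 0, 0, 0]]])

```text
time_s: 7.8
position: [544.5, -315.9, 27.2]
ee_rot: [[0.99, 0.142, 0.0], [0.142, -0.99, -0.0], [0.0, 0.0, -1.0]]
force: [-0.4, 0.7, 6.0]
gripper_width: 25.3
grasp_force: 40.0
```

pendant(segments=[[[0, 0, -15, 0], [0, 0, -30, 0], [0, 0, -35, 0], [0, 0, -20, 0], [0, 0, 0, 0]]])

```text
time_s: 8.3
position: [546.4, -316.4, 131.0]
ee_rot: [[0.99, 0.142, 0.006], [0.142, -0.99, -0.003], [0.005, 0.003, -1.0]]
force: [-0.5, 0.4, -0.5]
gripper_width: 25.0
grasp_force: 40.0
```

pendant(segments=[[[2, -30, 0, 0], [4, -45, 0, 0], [4, -45, 0, 0], [4, -45, 0, 0], [4, -45, 0, 0]]])

```text
time_s: 8.8
position: [531.4, -103.5, 126.4]
ee_rot: [[0.99, 0.142, -0.001], [0.142, -0.99, 0.0], [-0.001, -0.0, -1.0]]
force: [0.1, 1.5, -0.7]
gripper_width: 25.2
grasp_force: 40.0
```

pendant(segments=[[[4, -35, 0, 0], [0, -18, 0, 0], [0, 0, 0, 0], [0, 0, 0, 0]]])

```text
time_s: 9.2
position: [528.4, -52.6, 126.5]
ee_rot: [[0.99, 0.143, -0.001], [0.143, -0.99, -0.001], [-0.001, 0.0, -1.0]]
force: [0.2, 0.5, -0.2]
gripper_width: 25.0
grasp_force: 40.0
```

```bash
python3 - <<'E'
from m import *
s=sensors.observe();print(s["position"],s["ee_rot"][:2],s["gripper_width"],s["grasp_force"])
im=get_image("side");np.savez("pics/side5.npz",**im)
cv2.imwrite("pics/side5.png",cv2.resize(im["img"][130:230,200:300,::-1],None,fx=6,fy=6,interpolation=cv2.INTER_CUBIC))
im=get_image("wrist");np.savez("pics/w5.npz",**im);cv2.imwrite("pics/w5.png",im["img"][...,::-1])
x,y,z=s["position"]
print(circ(im,x,y,z-15,z+5,42),circ(im,527,-53,50,66))
E
```

```text
[528.4173658  -52.58772025 126.49070174] [[ 9.89746714e-01  1.42831859e-01 -7.08548756e-04]
 [ 1.42831502e-01 -9.89746877e-01 -5.30628113e-04]] 24.97503910043597 39.998350739479065
(np.int64(3913), array([530.3, -52.3]), 34.2, np.float64(121.3)) (np.int64(1661), array([535.1, -50.4]), 37.0, np.float64(56.1))
```

View pics/side5.png

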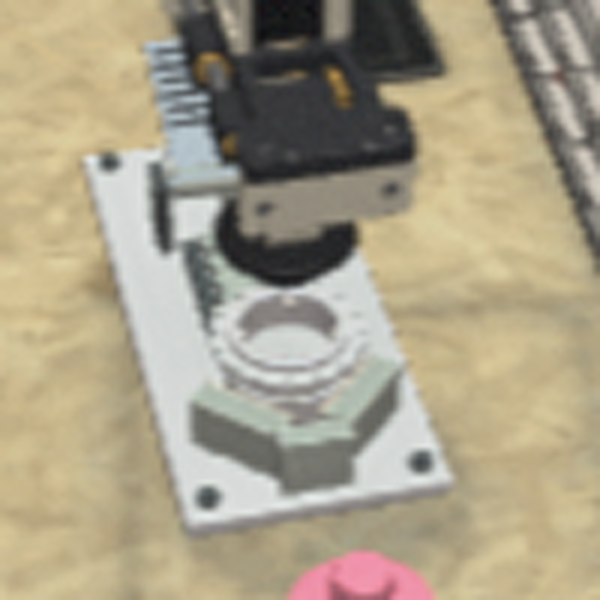

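The cap (290,240) is held level above and behind the hub bore (290,330). The offset between them in this view comes from height. I'll compare the two axes numerically.

```bash
python3 - <<'E'
from m import *
im=dict(np.load("pics/side5.npz"));P=cloud(im)
for a in [(528,-52,100,125,40),(528,-53,52,66,45),(528,-53,58,66,45)]: print(circ(im,*a))
# dark cap pixels and rim pixels: subpixel silhouettes -> extreme columns/rows
g=im["img"].mean(2); m=(g<60)&(abs(P[...,0]-528)<45)&(abs(P[...,1]+52)<45)&(P[...,2]>95)&(P[...,2]<125)
v,u=np.nonzero(m);print("cap cols",u.min(),u.max(),"bottom row",v.max(),u[v==v.max()])
# front rim arc of the flange fit with known radius 34 at z=flange underside 126.5-27.2+18=117.3 (front lower edge)
from scipy.optimize import least_squares
E_=im["extrinsics"]
def proj(p):
    c=np.c_[p,np.ones(len(p))]@E_.T; return np.c_[c[:,0]/c[:,2]*im["fx"]+im["cx"],c[:,1]/c[:,2]*im["fy"]+im["cy"]]
def sil(c,r,zs):
    t=np.linspace(0,2*np.pi,200); pts=np.vstack([proj(np.c_[c[0]+r*np.cos(t),c[1]+r*np.sin(t),np.full(200,z)]) for z in zs]).astype(np.float32)
    return cv2.convexHull(pts)[:,0]
# lower silhouette: for each column lowest pixel
cols=np.unique(u); low=np.array([v[u==k].max()+.5 for k in cols])
def fit(cols,low,r,zs,c0):
    def f(c):
        h=sil(c,r,zs); d=[cv2.pointPolygonTest(h.reshape(-1,1,2),(float(a),float(b)),True) for a,b in zip(cols,low)]; return d
    s=least_squares(f,c0,diff_step=1e-3,loss="soft_l1"); return s.x.round(1),np.abs(s.fun).mean().round(2)
print("cap sil",fit(cols,low,34,[117.3,123.3],[528.,-52.]))
mh=(np.hypot(P[...,0]-527,P[...,1]+53)<42)&(P[...,2]>51)&(P[...,2]<68)
v,u=np.nonzero(mh);cols=np.unique(u);low=np.array([v[u==k].max()+.5 for k in cols]);print(cols.min(),cols.max(),low.max())
P2=P[mh];print(np.histogram(P2[:,2],bins=range(50,70,2)))
E
```

```text
(np.int64(169), array([525.4, -55. ]), 34.9, np.float64(122.5))
(np.int64(278), array([528.5, -51.6]), 39.5, np.float64(58.5))
(np.int64(156), array([527.6, -53.7]), 37.2, np.float64(60.2))
cap cols 236 258 bottom row 177 [247]
cap sil (array([528.9, -49.7]), np.float64(0.47))
235 260 194.5
(array([ 2, 22, 40, 60, 75, 51, 24,  6,  0]), array([50, 52, 54, 56, 58, 60, 62, 64, 66, 68]))
```

View pics/w5.png

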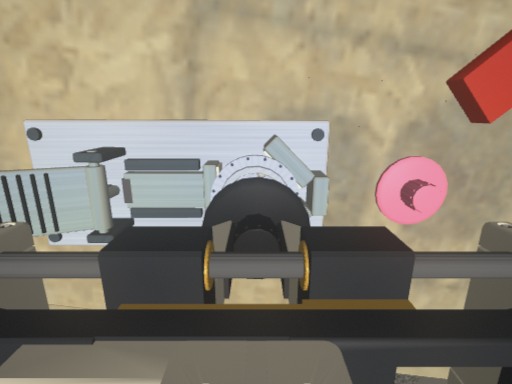

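The wrist view shows the cap (255,215) over the hub, whose far rim arc is evenly visible above it. The camera differences put the cap within about 1 mm of the hub axis. Descending and watching force.

pendant(segments=[[[0, 0, 15, 0], [0, 0, 15, 0], [0, 0, 5, 0], [0, 0, 0, 0]]])

```text
time_s: 9.7
position: [528.2, -53.3, 91.0]
ee_rot: [[0.99, 0.141, -0.002], [0.141, -0.99, -0.0], [-0.002, -0.0, -1.0]]
force: [-0.6, -0.4, 0.0]
gripper_width: 24.8
grasp_force: 40.0
```

pendant(segments=[[[0, 0, 3, 0], [0, 0, 3, 0], [0, 0, 2, 0], [0, 0, 0, 0]]])

```text
time_s: 10.1
position: [528.6, -52.2, 83.6]
ee_rot: [[0.99, 0.142, -0.0], [0.142, -0.99, -0.0], [-0.0, 0.0, -1.0]]
force: [0.2, -0.8, -0.1]
gripper_width: 24.8
grasp_force: 40.0
```

The spigot is in the bore with no contact force. Now pressing.

pendant(segments=[[[0, 0, 2, 0], [0, 0, 2, 0], [0, 0, 1, 0], [0, 0, 0, 0]]])

```text
time_s: 10.5
position: [529.4, -52.3, 79.2]
ee_rot: [[0.99, 0.142, 0.001], [0.142, -0.99, -0.0], [0.001, 0.0, -1.0]]
force: [0.5, -1.0, 4.7]
gripper_width: 25.1
grasp_force: 40.0
```

pendant(segments=[[[0, 0, 2, 0], [0, 0, 2, 0], [0, 0, 0, 0]]])

```text
time_s: 10.8
position: [528.1, -52.4, 74.0]
ee_rot: [[0.99, 0.142, -0.001], [0.142, -0.99, -0.0], [-0.001, 0.0, -1.0]]
force: [-0.1, -0.3, -6.3]
gripper_width: 25.3
grasp_force: 40.0
```

pendant(segments=[[[0, 0, 2, 0], [0, 0, 1, 0], [0, 0, 0, 0], [0, 0, 0, 0]]])

```text
time_s: 11.2
position: [528.6, -52.3, 71.7]
ee_rot: [[0.99, 0.142, -0.0], [0.142, -0.99, -0.0], [-0.0, 0.0, -1.0]]
force: [-1.7, -1.7, -1.5]
gripper_width: 25.2
grasp_force: 40.0
```

pendant(segments=[[[0, 0, 1, 0], [0, 0, 0, 0], [0, 0, 0, 0]]])

```text
time_s: 11.5
position: [528.7, -52.2, 71.1]
ee_rot: [[0.99, 0.142, 0.0], [0.142, -0.99, -0.0], [0.0, 0.0, -1.0]]
force: [-2.0, -0.3, 5.7]
gripper_width: 25.3
grasp_force: 40.0
```

pendant(segments=[[[0, 0, 0.7, 0], [0, 0, 0, 0], [0, 0, 0, 0]]])

```text
time_s: 11.8
position: [528.8, -52.2, 71.1]
ee_rot: [[0.99, 0.142, 0.001], [0.142, -0.99, -0.0], [0.001, 0.0, -1.0]]
force: [-5.8, -0.8, 14.6]
gripper_width: 24.8
grasp_force: 40.0
```

pendant(segments=[[[0, 0, -0.2, 0], [0, 0, 0, 0], [0, 0, 0, 0], [0, 0, 0, 0], [0, 0, 0, 0]]])

```text
time_s: 12.3
position: [528.8, -52.2, 71.1]
ee_rot: [[0.99, 0.142, 0.001], [0.142, -0.99, -0.0], [0.0, 0.0, -1.0]]
force: [-5.1, 0.1, 11.4]
gripper_width: 25.1
grasp_force: 40.0
```

```bash
python3 - <<'E'
from m import *
im=get_image("side");cv2.imwrite("pics/side6.png",cv2.resize(im["img"][110:230,190:310,::-1],None,fx=5,fy=5,interpolation=cv2.INTER_CUBIC))
s=sensors.observe();print(s["force"],s["position"])
E
```

```text
[-3.75862426 -0.85045805 11.67065598] [528.76264453 -52.20067402  71.06416559]
```

View pics/side6.png

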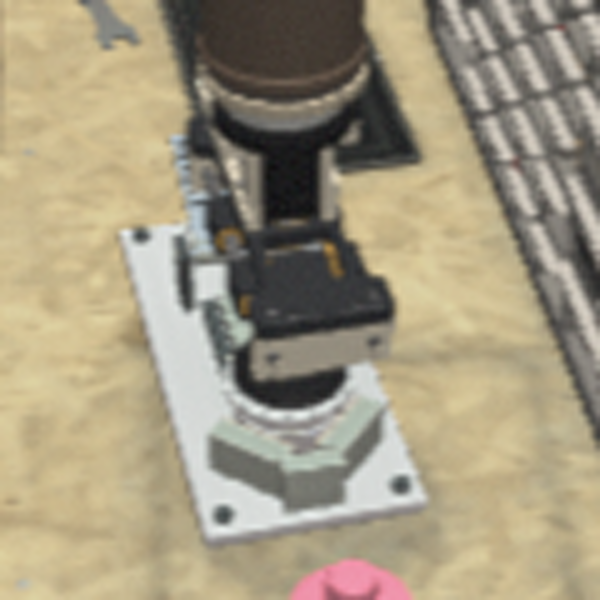

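The cap flange (295,385) sits flush and centred on the hub rim, with the treadle back up and the jaw closed. Steady push is about 11 N, so I'm handing in.

```bash
python3 -c "
from station import workorder
print(workorder.hand_in())"
```

```text
the job is handed in; nothing more can be done
None
```

I pushed the treadle to its stop and clamped the hub. The black cap is snapped flush on the rim, still gripped and pressed with about 11 N. The job is handed in; no verdict was returned.

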